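# Index the cheese portioning turntable one quarter

## Robot

A 6-joint arm with a two-finger parallel gripper is mounted at the origin on the work surface. World frame = base frame: x ahead of the robot, y to its left, z up, the work surface at z = 0. Lengths are in m, angles in rad, forces in N, time in s.
With the tool pointing down it reaches from about 0.425 to 0.925 m from the base axis. Payload 12.5 kg.
Tool frame: the origin (TCP) lies midway between the tips of the shut fingers; the grasp point (between the pads) lies 19 mm behind it; z points along the fingers, x is the direction in which the jaws open and shut, and the axes are right-handed (so a half turn about z gives the same grasp; the last joint's range is limited). The gripper opens to 85 mm and grips with 20 to 120 N. Pads are 22 mm wide; open, the fingers measure 114 mm over their backs; the gripper's body (76 mm by 85 mm) begins 54 mm behind the grasp point. The pads swing forward as they close: fully open they stand 13 mm farther back than shut.
Start: joints at [-0.106, 0.491, 1.559, -0, 1.092, -0.106], TCP at [0.625, 0, 0.231] pointing down, gripper open.
Joint ranges: [-3.1, 3.1], [-0.84, 2.19], [0.05, 2.79], [-1.13, 4.28], [0.06, 2.93], [-2.69, 2.69]. Speed limits (rad/s): [2.22, 2.22, 2.79, 3.14, 3.14, 3.14].

## Interface

Orientations are given as a unit quaternion [w, x, y, z].
In Python, from station import get_obs, capture, finish_job gives the robot as it stands. The module is installed in compiled form; this text tells all that it offers.
- The arm moves only by the shell command python3 -m handwheel 'ROWS' [OPENING] [FORCE]. ROWS is JSON, a list of rows, each a list of 4 numbers: the shift along the tool's x, y, z in mm, then the turn about the tool's z in rad. A call has 1 to 12 rows; each row shifts and turns the commanded pose from where the row before left it, along the tool's axes as they then stand; what a row does not reach is not made up. A row lasts 1/8 s, in which the tool goes at most 62.5 mm and 10.7 degrees, less where a joint would pass 70% of its speed; a pose out of reach is approached as far as the arm can. A call is refused whole if a number of a shift passes 62.5 or a number of a turn 0.188, either way. A call with a gripper value outside its range is refused whole. OPENING is the opening in per cent of the stroke, from 0 (shut) to 100 (fully open), set as the call begins (- or left out, the last holds). The fingers move at their own pace and stop on an object; FORCE is the grip in N (left out, the last holds). Time passes only in rows, so rows that do not move let the fingers close. It gives the time, the measured TCP pose, the force and the opening at its end, in the units of the state.
- get_obs(): the state, without advancing time (a new reading comes with each control period).
- capture(name): name is "scene" or "side" or "wrist"; returns a dict with "color" (384x512x3 uint8, red, green, blue), "fovy" (degrees; the focal length in pixels is half the picture's height over the tangent of half this angle, whatever the lens; pixels are square), "cx", "cy" (the principal point, pixels), "R" (3x3) and "t" (3): a world point X has camera coordinates R X + t; the wrist camera has in their place "T_tool_cam" (4x4, takes a point from camera to tool coordinates, whose origin is the TCP and whose axes are the tool frame's). Camera axes: x right, y down, z forward; pixel columns grow to the right and rows downward; lengths in m; the calibration is good to about 2 mm. A picture is of the moment at which its call begins: read the wrist's pose just before it. There is no depth.
- finish_job(): hands the job in, once; it reports no verdict.
The state is a dict: "clock": time; "joints": joint angles; "qd": joint speeds; "effort": joint torques, N m; "ee_pos": TCP position; "tool_rot": TCP orientation; "force": force on the tool from outside, world axes, zero at the start; "wrist_torque": the same for the moment, N m; "grip_width": finger opening in m.
Only numpy, scipy, OpenCV 4.12 (cv2) and the standard library are available. Lean on these libraries where they do the work, as an engineer would, in place of code of your own. Each camera call takes 0.05 s, during which the arm holds its last target. There are 200 camera calls.

## Task

Take the loose steel index pin out of its wooden block and stand it in the guide over the rim of the portioning turntable, then wind the crank clockwise, several turns, until the pin drops fully home into the next notch. Wind on gently until the turntable bears snugly against the pin with no play left, without forcing it, then let go and leave everything else on the worktop alone.

Things in the scene. Friction and masses are not known exactly. Their poses are not given: they have to be found in the camera images.
- portioner: Fixed white box-shaped base of the turntable, 250 x 250 x 48 mm, with a grey worm gearbox on its right (-y) side and a steel guide post in front (-x). Origin: centre of its underside, below the turntable's axis; x points from the guide towards the turntable's centre. Its turntable's top face is 75 mm above the worktop
- plate: Steel turntable, radius 128 mm, 20 mm thick, with a cheese (156 mm across, top 131 mm above the worktop) fixed on it. Origin on its axis, at its underside. Four open notches, 17 mm wide, in the rim at 90 degree spacing. Turns clockwise from above by 1/12 of the crank's turn (3 crank turns per notch) and stays where it is left. A stop bars turning back to the previous notch
- next_notch (a point): On the plate: centre of the notch to be brought under the guide, 114 mm from the turntable's axis, level with its top face. About when it is straight below guide_mouth the pin drops. The pin then has about 1.5 mm play either side in the notch and 1 mm in the guide; winding on (up to about 1 rad of crank) uses that up and the notch's wall comes to bear on the pin
- guide_mouth (a point): Centre of the upper mouth of the upright guide hole, 16 mm in diameter with a 3 mm chamfer, in a fixed 50 x 50 x 25 mm steel block, top 108 mm above the worktop. It leads down to the rim of the turntable, 33 mm below the mouth
- pin: Loose steel index pin, 120 g: shank 14 mm in diameter, 45 mm long, tapered tip; plain round head 24 mm in diameter, 30 mm high. Origin at the tip, z towards the head. Starts upright in the wooden block. In the guide it first stands on the rim, tip 33 mm below guide_mouth; fully home, head on the guide block, 45 mm below. Snug: the notch wall presses it with about 5 to 20 N; over 40 N is too much
- holder: Fixed wooden block, 70 x 100 x 50 mm, with one upright hole of 17 mm diameter, 40 mm deep, in its middle; the pin stands in it, with its head 5 mm clear of the top. Origin: centre of its underside
- crank (a joint): Crank angle in rad, growing clockwise from above. Free winding takes 4 to 5 N sideways at the handle; each 5 N of bearing force on the pin adds about 1 N at the handle, and winding on by 0.1 rad after the play is gone adds some 2 to 3 N at the handle. Self-locking: it stays where it is left
- crank_axis (a point): On the upright axis of the crank, 75 mm above the worktop, at the height of the top of the crank arm
- crank_handle (a point): Middle of the crank's upright black handle, a freely spinning cylinder of 19 mm diameter and 48 mm height, standing 45 mm from the crank axis; this point is 102 mm above the worktop, the handle's top is 124 mm above it
- carrot_a: Carrot, 160 mm, on the chopping board; leave alone
- carrot_b: Carrot, 150 mm, on the chopping board; leave alone
- carrot_c: Carrot, 150 mm, lying between the wooden block and the turntable's gearbox; leave alone
- knife: Kitchen knife, 310 mm, lying flat; leave alone
- tomato: Tomato, 76 mm across; leave alone
- bottle: White bottle, 190 mm high; leave alone
- bowl: Steel bowl, 140 mm across; leave alone

How it is judged:
On the way, in this order (a step that is already met when the one before it is completed fails the run):
1. the pin stands in the guide, its tip on the turntable's rim (horizontal distance between pin and guide_mouth below 0.005 m and z of pin in the frame of portioner below 0.079 m and angle between pin's own z axis and vertical below 0.15 rad), for 0.2 s.
2. the pin has dropped home in the next notch (horizontal distance between pin and guide_mouth below 0.006 m and z of pin in the frame of portioner below 0.067 m and horizontal distance between next_notch and guide_mouth below 0.008 m), for 0.2 s.
At the end, for the whole second after the job is handed in: The pin is upright in the guide (tip within 6 mm of its axis, tilt under 0.15 rad), fully home (tip within 4 mm of its lowest place) in the next notch, and the notch wall of the turntable, at rest, presses on it with 3 to 25 N (all of step 2 and angle between pin's own z axis and vertical below 0.15 rad and contact force between pin and plate between 3 and 25 N and velocity of joint crank below 0.05 rad/s); the robot touches nothing.
It fails at once if the turntable is forced against the pin (over 40 N) (contact force between pin and plate above 40 N).
It fails at once if a bystander is moved by more than 30 mm (distance of any of carrot_a, carrot_b, carrot_c, knife, tomato, bottle, bowl from where it was at the start of the episode above 0.03 m).
It also fails if it takes over 72 s, if anything falls off the work surface, if the arm or the gripper's body presses on something with over 40 N, if the wrist force passes 120 N, or if a joint passes its speed limit or range.

## Working session

There is one attempt and no reset: what is moved stays moved. The work goes in short steps, Python scripts to look and compute and a shell command to move; the robot and the scene stay as the last step left them, time stands still between calls to the robot, and variables do not carry over. Pictures are saved under pics/ and viewed, about 8 in all and at most 12, crops included, and the job is handed in when it is done.

```bash
mkdir -p pics
cat > h.py <<'E'
import numpy as np, cv2
from station import get_obs, capture
from scipy.spatial.transform import Rotation as Ro
def K(c):
    f=c["color"].shape[0]/2/np.tan(np.radians(c["fovy"])/2); return f,c["cx"],c["cy"]
def ext(c,o=None):
    if "R" in c: return np.array(c["R"]),np.array(c["t"])
    q=o["tool_rot"]; T=np.eye(4); T[:3,:3]=Ro.from_quat([q[1],q[2],q[3],q[0]]).as_matrix(); T[:3,3]=o["ee_pos"]
    W=np.linalg.inv(T@np.array(c["T_tool_cam"])); return W[:3,:3],W[:3,3]
def ray(c,u,v,o=None):
    f,cx,cy=K(c); R,t=ext(c,o); d=R.T@np.array([(u-cx)/f,(v-cy)/f,1]); return -R.T@t,d/np.linalg.norm(d)
def onz(c,u,v,z,o=None):
    p,d=ray(c,u,v,o); return p+d*(z-p[2])/d[2]
def tri(*rays):
    A=np.zeros((3,3));b=np.zeros(3)
    for p,d in rays:
        M=np.eye(3)-np.outer(d,d);A+=M;b+=M@p
    x=np.linalg.solve(A,b); return x,[np.linalg.norm((np.eye(3)-np.outer(d,d))@(x-p)) for p,d in rays]
def proj(c,X,o=None):
    f,cx,cy=K(c);R,t=ext(c,o);x=R@np.array(X)+t;return x[0]/x[2]*f+cx,x[1]/x[2]*f+cy
def snap(n,tag):
    import pickle
    o=get_obs(); c=capture(n); pickle.dump((o,c),open(f"pics/{tag}.pkl","wb")); cv2.imwrite(f"pics/{tag}.png",c["color"][:,:,::-1]); return o,c
def load(tag):
    import pickle; return pickle.load(open(f"pics/{tag}.pkl","rb"))
E
python3 - <<'E'
from h import *
for n in("scene","side","wrist"):
    o,c=snap(n,n+"0"); R,t=ext(c,o); print(n,K(c),"pos",(-R.T@t).round(3),"fwd",R[2].round(2))
    if n=="wrist": print(c["T_tool_cam"])
print(o)
s=[cv2.imread(f"pics/{n}0.png") for n in("scene","side")]
cv2.imwrite("pics/a.png",cv2.resize(s[0],(800,600),interpolation=cv2.INTER_CUBIC));cv2.imwrite("pics/b.png",cv2.resize(s[1],(800,600),interpolation=cv2.INTER_CUBIC))
E
```

```text
scene (np.float64(422.5545914099777), 254.12618613620126, 193.27722610538513) pos [ 1.456 -0.216  0.942] fwd [-0.72  0.21 -0.67]
side (np.float64(386.69498964010387), 251.06782779166872, 193.63920837430345) pos [ 0.201 -0.619  0.937] fwd [ 0.31  0.61 -0.73]
wrist (np.float64(301.47114162296583), 252.35873592288087, 187.03410325194622) pos [0.628 0.082 0.373] fwd [-0.   -0.32 -0.95]
[[ 9.99999887e-01 -3.30469844e-05 -4.73664193e-04  2.64351026e-03]
 [ 1.83904625e-04  9.46667659e-01  3.22211591e-01 -8.21286173e-02]
 [ 4.37754451e-04 -3.22211642e-01  9.46667559e-01 -1.42192192e-01]
 [ 0.00000000e+00  0.00000000e+00  0.00000000e+00  1.00000000e+00]]
{'clock': 0.1, 'joints': array([-1.05630776e-01,  4.91473042e-01,  1.55937293e+00, -2.50098664e-05,
        1.09169215e+00, -1.05611344e-01]), 'qd': array([ 5.03192893e-05,  2.61022142e-04, -2.38558495e-03,  5.60563280e-04,
        1.54919937e-03, -4.99225826e-04]), 'effort': array([ 1.65888025e-03, -6.19446945e+01, -2.62024283e+01, -1.08395730e-04,
        2.98314291e-03, -4.12389943e-05]), 'ee_pos': array([6.24809694e-01, 1.79697925e-05, 2.30807841e-01]), 'tool_rot': array([-3.88055708e-05,  9.99999888e-01, -3.94598749e-06, -4.71270308e-04]), 'force': array([-0.27892848,  0.52452672,  0.23506466]), 'wrist_torque': array([0.01341907, 0.04477741, 0.04662109]), 'grip_width': 0.08520658569201056}
```

View pics/a.png

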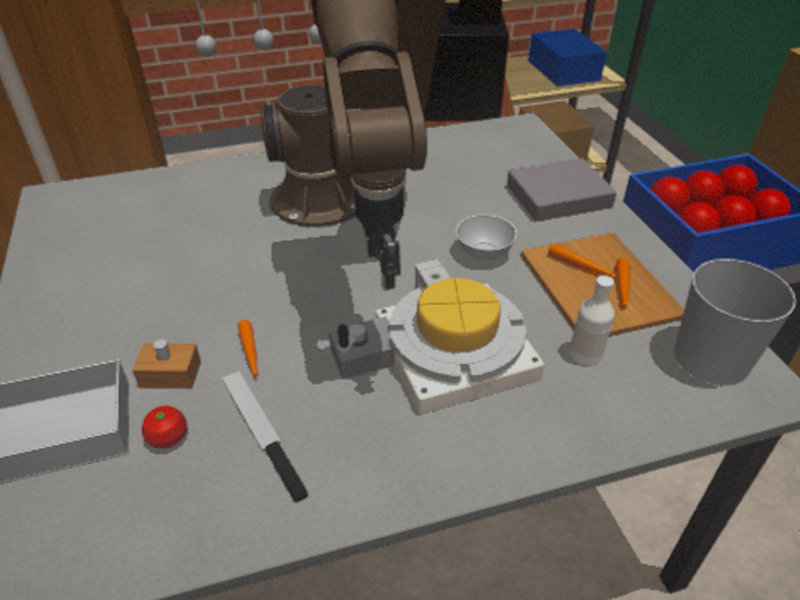

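View pics/b.png

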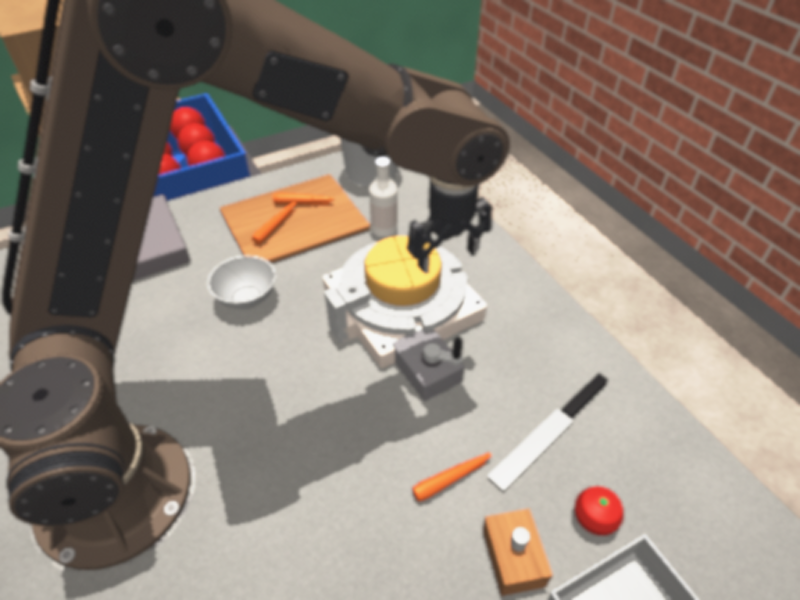

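Run:
```python
from h import *
def crop(t,x,y,w,h,s):
    return cv2.resize(cv2.imread(f"pics/{t}0.png")[y:y+h,x:x+w],None,fx=s,fy=s,interpolation=cv2.INTER_CUBIC)
A=crop("scene",205,155,135,105,4);B=crop("side",200,145,110,110,4)[:300*2]
C=crop("scene",80,210,60,50,4);D=crop("side",300,320,60,64,4)
im=np.zeros((600,800,3),np.uint8)
A=crop("scene",205,160,135,100,3);B=crop("side",200,140,110,120,3)
im[0:300,0:405]=A; im[0:360,410:740]=B; im[365:365+200,0:240]=C; im[344:600,250:490][:,:160]=0
im[365:600,250:490]=D[:235]
cv2.imwrite("pics/c.png",im)
```

```text
(no output)
```

View pics/c.png

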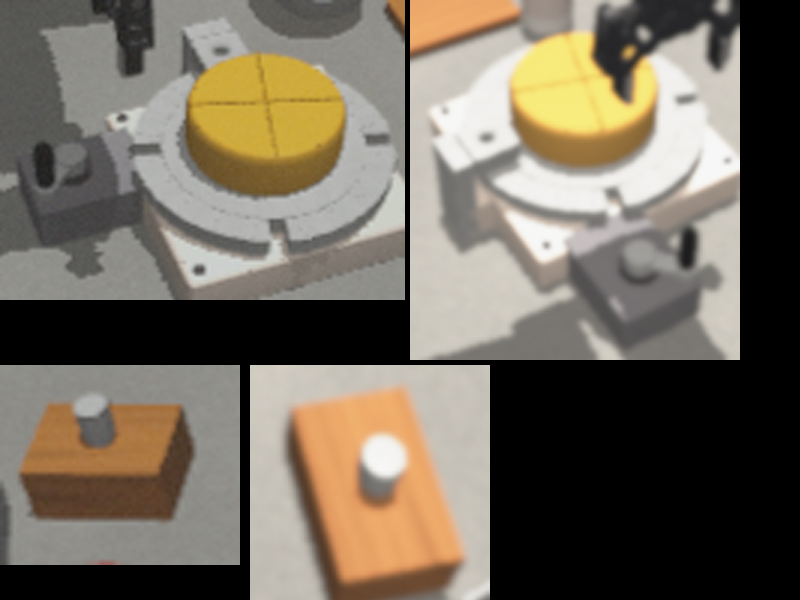

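The scene crop shows the guide hole at (221,50), the handle top at (44,146) and the pin head top at (92,399). The side crop shows them at (487,137), (690,231) and (384,452). The old notch already lies past the guide, and the next one is on the gearbox side.

Run:
```python
from h import *
s=load("scene0")[1];d=load("side0")[1]
A=lambda u,v:ray(s,205+u/3,160+v/3)
B=lambda u,v:ray(d,200+(u-410)/3,140+v/3)
C=lambda u,v:ray(s,80+u/4,210+(v-365)/4)
D=lambda u,v:ray(d,300+(u-250)/4,320+(v-365)/4)
for n,r in dict(guide=(A(221,50),B(487,137)),pinhead=(C(92,399),D(384,452)),handletop=(A(44,146),B(690,231)),cheese=(A(266,102),B(583,83)),
  hubtop=(A(70,155),B(642,252)),notchN=(A(140,149),B(615,200)),notchL=(A(278,238),B(692,97))).items():
    x,e=tri(*r);print(n,x.round(4),np.round(e,4))
for n,(u,v) in dict(bl=(22,474),br=(157,472),tl=(50,405),tr=(182,405)).items(): print(n,onz(s,80+u/4,210+(v-365)/4,.05).round(3))
for n,(u,v) in dict(tl=(292,408),tr=(403,388),bl=(340,580),br=(463,555)).items(): print("D",n,onz(d,300+(u-250)/4,320+(v-365)/4,.05).round(3))
for n,im in (("scene",s),("side",d)):
    h=cv2.cvtColor(im["color"],cv2.COLOR_RGB2HSV); m=cv2.inRange(h,(3,200,120),(12,255,255))
    for c in cv2.findContours(m,0,2)[0]:
        if cv2.contourArea(c)>40: 
            p=c[:,0]; print(n,[onz(im,*q,.015).round(3)[:2].tolist() for q in (p[p[:,1].argmin()],p[p[:,1].argmax()],p[p[:,0].argmin()],p[p[:,0].argmax()])])
```

```text
guide [0.5073 0.1428 0.1051] [0.0016 0.0016]
pinhead [ 0.5178 -0.3908  0.0864] [0.0026 0.0026]
handletop [ 0.6125 -0.069   0.1228] [0.002 0.002]
cheese [0.6192 0.1483 0.1264] [0.0026 0.0026]
hubtop [ 0.5827 -0.0382  0.0753] [0.0014 0.0014]
notchN [0.593  0.0307 0.0744] [0.0006 0.0006]
notchL [0.7396 0.1202 0.0724] [0.0003 0.0003]
bl [ 0.54  -0.446  0.05 ]
br [ 0.566 -0.354  0.05 ]
tl [ 0.474 -0.426  0.05 ]
tr [ 0.502 -0.332  0.05 ]
D tl [ 0.5   -0.337  0.05 ]
D tr [ 0.565 -0.358  0.05 ]
D bl [ 0.469 -0.43   0.05 ]
D br [ 0.536 -0.451  0.05 ]
```

```bash
python3 -m handwheel '[[0,0,0,0.1745],[0,0,0,0.1745],[0,0,0,0.1745],[0,0,0,0.1745],[0,0,0,0.1745],[0,0,0,0.1745],[0,0,0,0.1745],[0,0,0,0.1745],[0,0,0,0.1745],[30,9,0,0],[45,12,0,0],[50,14,0,0]]' 100 40
python3 -m handwheel '[[55,15,0,0],[55,15,5,0],[55,15,10,0],[50,15,10,0],[40,10,10,0],[11,2,10,0],[0,0,0,0],[0,0,0,0]]'
python3 - <<'E'
from h import *
o,c=snap("wrist","w1"); print(o["ee_pos"].round(4),o["tool_rot"].round(4)); print(proj(c,[.518,-.391,.085],o))
cv2.imwrite("pics/w1b.png",c["color"][:,:,::-1])
E
```

```text
clock: 1.65
ee_pos: [0.5896, -0.1258, 0.2311]
tool_rot: [0.0, 0.708, -0.707, -0.0]
force: [1.3, 0.2, 0.1]
grip_width: 0.0854
clock: 2.65
ee_pos: [0.5187, -0.3898, 0.1866]
tool_rot: [-0.0, 0.708, -0.707, 0.0]
force: [1.0, -0.3, -0.5]
grip_width: 0.0853
[ 0.5187 -0.3898  0.1866] [-1.000e-04  7.076e-01 -7.066e-01  0.000e+00]
(np.float64(252.75899420255212), np.float64(190.62140315225975))
```

View pics/w1b.png

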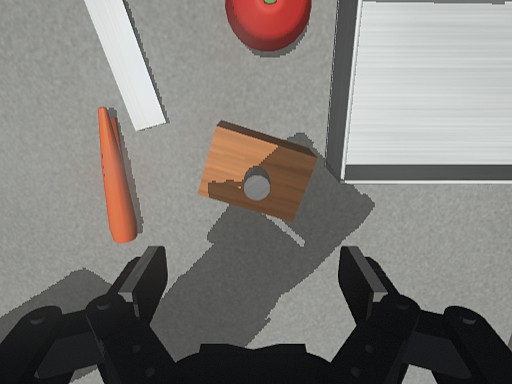

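The head top is at (257,187), within 5 px of the prediction. I'll turn that into a position at head-top height.

Run:
```python
from h import *
o,c=load("w1"); s=load("scene0")[1];d=load("side0")[1]
g=cv2.cvtColor(c["color"],cv2.COLOR_RGB2HSV)[170:210,235:280]
m=((g[...,1]<40)&(g[...,2]>105)).astype(np.uint8)
n,l,st,ce=cv2.connectedComponentsWithStats(m); print(st,ce+[235,170])
X=onz(c,257,187,.085,o); print(X)
print(tri(ray(c,257,187,o),ray(s,103,218.5),ray(d,333.5,341.75)))
```

```text
[[   0    0   45   40 1289]
 [   9    5   26   25  511]] [[257.23041117 190.33591932]
 [256.41878669 187.39138943]]
[ 0.5212825  -0.39461623  0.085     ]
(array([ 0.51917943, -0.39201479,  0.08601742]), [np.float64(0.0034807427150202017), np.float64(0.0042731361422654116), np.float64(0.0012999948607739528)])
```

```bash
python3 -m handwheel '[[4,-2,10,0],[0,0,40,0],[0,0,40,0],[0,0,25,0],[0,0,13,0],[0,0,0,0]]'
python3 -m handwheel '[[0,0,0,0],[0,0,0,0],[0,0,0,0],[0,0,0,0],[0,0,0,0],[0,0,0,0]]' 0 40
```

```text
clock: 3.45
ee_pos: [0.5202, -0.3947, 0.0578]
tool_rot: [-0.0, 0.707, -0.707, -0.0]
force: [-0.8, -0.7, 0.4]
grip_width: 0.0852
clock: 4.2
ee_pos: [0.5204, -0.395, 0.0589]
tool_rot: [-0.0, 0.707, -0.707, 0.0]
force: [0.3, 1.6, 6.5]
grip_width: 0.0226
```

```bash
python3 -m handwheel '[[0,0,-10,0],[0,0,-25,0],[0,0,-40,0],[0,0,-40,0],[0,0,-30,0],[0,0,0,0],[0,0,0,0]]'
python3 - <<'E'
from h import *
o,c=snap("wrist","w2"); print(o["ee_pos"].round(4),o["grip_width"],o["force"])
o2,s=snap("side","s2"); _,t=snap("scene","t2")
im=np.zeros((600,800,3),np.uint8); im[:384,:512]=c["color"]
def cr(c,r=35):
    u,v=map(int,proj(c,o["ee_pos"])); return cv2.resize(c["color"][v-r:v+r,u-r:u+r],(280,280),interpolation=cv2.INTER_CUBIC),(u-r,v-r)
a,oa=cr(s);b,ob=cr(t);im[:280,516:796]=a;im[300:580,516:796]=b;print(oa,ob)
cv2.imwrite("pics/d.png",im[:,:,::-1])
E
```

```text
clock: 5.08
ee_pos: [0.5197, -0.3947, 0.2023]
tool_rot: [0.0, 0.707, -0.707, -0.001]
force: [-0.5, 0.2, -1.7]
grip_width: 0.0225
[ 0.5197 -0.3947  0.2023] 0.022469242138263096 [-0.49288951  0.20122189 -1.71556083]
(308, 283) (55, 154)
```

View pics/d.png

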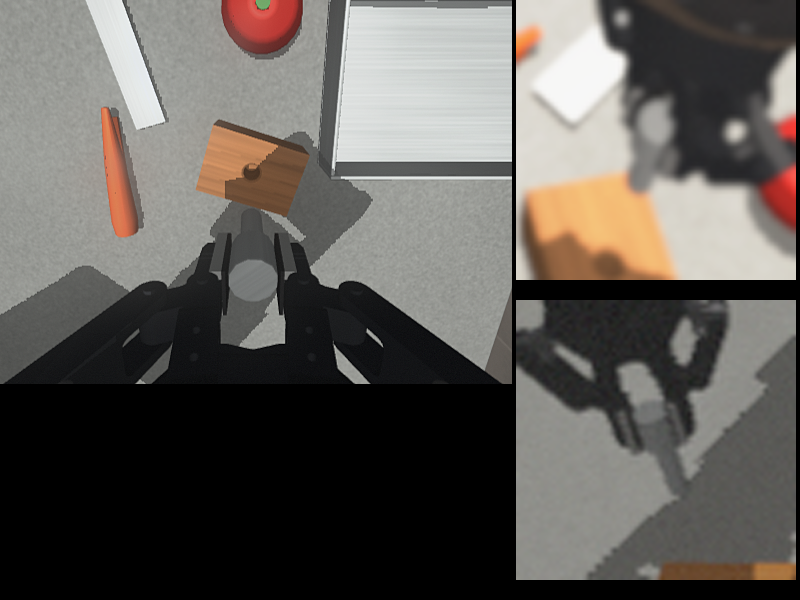

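The pin is held, with its head top at (252,281) and its tip near (251,213) in the wrist view. From these I'll work out its pose in the tool frame.

Run:
```python
from h import *
o,c=load("w2"); T=np.array(c["T_tool_cam"]); f,cx,cy=K(c)
def tr(u,v): return T[:3,:3]@np.array([(u-cx)/f,(v-cy)/f,1]),T[:3,3]
# unknown y,z_head : head (y,z), tip (y,z+75)
(d1,p)=tr(252,281);(d2,_)=tr(251,214)
# y = p1+d1y/d1z*(z-pz) ; y= py+d2y/d2z*(z+.075-pz)
a1=d1[1]/d1[2];a2=d2[1]/d2[2]
z=(a2*(.075-p[2])+a1*p[2])/(a1-a2); y=p[1]+a1*(z-p[2]); print("head z tool",z,"y",y,"x",p[0]+d1[0]/d1[2]*(z-p[2]),"tipx",p[0]+d2[0]/d2[2]*(z+.075-p[2]))
for zz in(-.04,-.035,-.03,-.025): print(zz,p[1]+a1*(zz-p[2]),p[1]+a2*(zz+.075-p[2]))
for t,(u,v) in dict(s2=(308+(656-516)/4,283+120/4),t2=(55+(651-516)/4,154+(412-300)/4)).items():
    q,d=ray(load(t)[1],u,v); print(t,q,d)
r=[ray(load("s2")[1],308+140/4,283+120/4),ray(load("t2")[1],55+135/4,154+112/4)]; print(tri(*r))
print(tri(r[0],r[1],ray(c,252,281,o)))
```

```text
head z tool -0.026128621214324514 y -0.0008068441573059748 x 0.0005235994663035293 tipx -0.00016226478048609152
-0.04 -0.010909298553495775 -0.006943693934968423
-0.035 -0.007267824064088033 -0.004731639216947234
-0.03 -0.0036263495746802904 -0.0025195844989260585
-0.025 1.5124914727465688e-05 -0.00030752978090488325
s2 [ 0.20100749 -0.61855897  0.936539  ] [ 0.38949426  0.27885172 -0.87780177]
t2 [ 1.45630415 -0.21585469  0.94190075] [-0.78585392 -0.1478422  -0.60048006]
(array([ 0.51707818, -0.39242241,  0.22427822]), [np.float64(0.00012880948351216232), np.float64(0.00012880948351223597)])
(array([ 0.51709395, -0.3933957 ,  0.22424965]), [np.float64(0.0010701102808423533), np.float64(0.0008396225356472252), np.float64(0.0018818112346218052)])
```

```bash
python3 -m handwheel '[[-30,1,0,0],[-50,1,0,0],[-50,1,0,0],[-50,1,0,0],[-50,1,0,0],[-50,1,0,0],[-50,1,0,0],[-50,1,0,0],[-50,1,0,0],[-50,1,0,0],[-40,1,0,0],[-16,0,0,0]]'
python3 -m handwheel '[[0,0,0,0],[0,0,0,0]]'
python3 - <<'E'
from h import *
o,c=snap("wrist","w3"); print(o["ee_pos"].round(4),o["grip_width"],proj(c,[.509,.141,.108],o))
cv2.imwrite("pics/e.png",cv2.resize(c["color"][100:340,100:420],(800,600),interpolation=cv2.INTER_CUBIC)[:,:,::-1])
E
```

```text
clock: 6.72
ee_pos: [0.5085, 0.1428, 0.2027]
tool_rot: [0.0, 0.708, -0.706, -0.0]
force: [-0.7, 0.8, -2.0]
grip_width: 0.023
clock: 6.98
ee_pos: [0.509, 0.14, 0.2031]
tool_rot: [-0.0, -0.707, 0.707, 0.0]
force: [1.0, -1.2, -0.6]
grip_width: 0.0227
[0.509  0.14   0.2031] 0.022740297090373236 (np.float64(250.12319277884134), np.float64(192.42641611042438))
```

View pics/e.png

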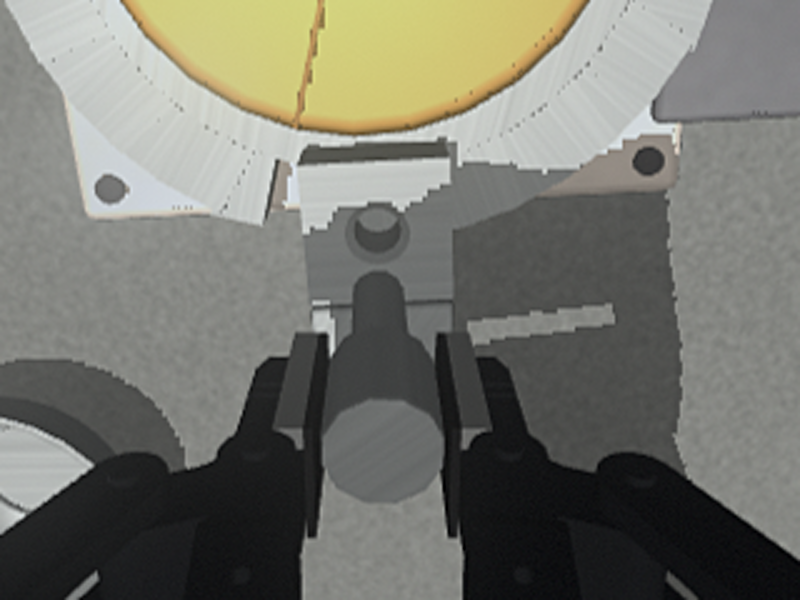

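The guide mouth's chamfer is centred at crop (377,232), which is pixel (250.8,192.8) and matches the prediction of (250.1,192.4). The pin tip is near crop (379,288).

Run:
```python
from h import *
o,c=load("w3"); s=load("scene0")[1];d=load("side0")[1]
m=(100+377*.4,100+232*.4)
M=onz(c,*m,.108,o);print("mouth",M, "tri",tri(ray(c,*m,o),ray(s,278.7,176.7),ray(d,225.7,185.7)))
z=o["ee_pos"][2]
print("tip",onz(c,100+379*.4,100+288*.4,z-.049,o),"head",onz(c,100+384*.4,100+450*.4,z+.026,o),o["ee_pos"])
```

```text
mouth [0.50866725 0.1404348  0.108     ] tri (array([0.50764342, 0.141706  , 0.10565758]), [np.float64(0.0012719399966790261), np.float64(0.0023154465328693516), np.float64(0.001225120058649631)])
tip [0.50884811 0.13972283 0.15407166] head [0.51028367 0.13874245 0.22907166] [0.50902191 0.13998483 0.20307166]
```

```bash
python3 -m handwheel '[[-0.5,0,20,0],[0,0,20,0],[0,0,8,0],[0,0,4,0],[0,0,0,0]]'
python3 -m handwheel '[[0,0,4,0],[0,0,4,0],[0,0,4,0],[0,0,0,0]]'
```

```text
clock: 7.65
ee_pos: [0.5091, 0.1412, 0.1515]
tool_rot: [-0.0, 0.707, -0.707, 0.0]
force: [0.4, 0.3, -0.7]
grip_width: 0.0226
clock: 8.15
ee_pos: [0.5089, 0.1415, 0.139]
tool_rot: [0.0, 0.707, -0.707, -0.0]
force: [-0.4, -0.6, -1.0]
grip_width: 0.023
```

```bash
python3 -m handwheel '[[0,0,4,0],[0,0,4,0],[0,0,3,0],[0,0,2,0],[0,0,0,0]]'
```

```text
clock: 8.78
ee_pos: [0.5089, 0.1415, 0.1261]
tool_rot: [0.0, 0.707, -0.707, -0.0]
force: [-1.0, -0.7, -1.5]
grip_width: 0.0226
```

```bash
python3 -m handwheel '[[0,0,1,0],[0,0,0,0],[0,0,0,0],[0,0,0,0]]' 100
python3 -m handwheel '[[0,0,0,0],[0,0,-15,0],[0,0,-35,0],[0,0,-30,0],[0,0,0,0]]'
python3 - <<'E'
from h import *
o,c=snap("wrist","w4");_,t=snap("scene","t4");_,s=snap("side","s4"); print(o["ee_pos"].round(4))
im=np.zeros((600,800,3),np.uint8)
im[:300,:400]=cv2.resize(c["color"],(400,300),interpolation=cv2.INTER_AREA)
for k,(c_,y) in enumerate(((t,0),(s,300))):
    u,v=map(int,proj(c_,[.509,.141,.12])); im[y:y+300,400:]=cv2.resize(c_["color"][v-22:v+53,u-50:u+50],(400,300),interpolation=cv2.INTER_CUBIC); print(u-50,v-22)
u,v=map(int,proj(c,[.509,.141,.12],o)); im[300:,:400]=cv2.resize(c["color"][v-60:v+60,u-80:u+80],(400,300),interpolation=cv2.INTER_CUBIC);print(u-80,v-60)
cv2.imwrite("pics/f.png",im[:,:,::-1])
E
```

```text
clock: 9.28
ee_pos: [0.5091, 0.1415, 0.1254]
tool_rot: [-0.0, 0.707, -0.707, 0.0]
force: [-0.2, 0.2, -0.6]
grip_width: 0.0856
clock: 9.9
ee_pos: [0.5098, 0.1416, 0.2082]
tool_rot: [-0.002, 0.707, -0.707, 0.001]
force: [1.2, -0.6, -0.2]
grip_width: 0.0853
[0.5098 0.1416 0.2082]
228 151
175 159
172 136
```

View pics/f.png

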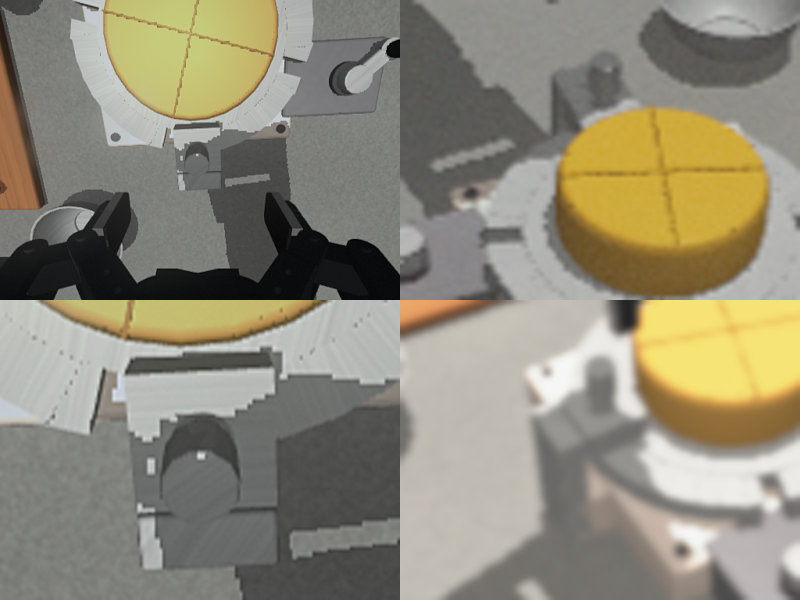

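```bash
python3 -m handwheel '[[0,0,0,-0.1745],[0,0,0,-0.1745],[0,0,0,-0.1745],[0,0,0,-0.1745],[0,0,0,-0.1745],[0,0,0,-0.1745],[0,0,0,-0.1745],[0,0,0,-0.1745],[0,0,0,-0.1745],[15,31,0,0],[20,41,0,0],[20,41,0,0]]'
python3 -m handwheel '[[20,41,0,0],[20,41,0,0],[9,18,0,0],[0,0,0,0],[0,0,0,0]]'
python3 - <<'E'
from h import *
o,c=load("w4"); k=1.28
C=onz(c,191*k,33*k,.131,o); print("cheese",C)
for n,(u,v) in dict(near=(176,118),right=(277,50),left=(105,15)).items():
    P=onz(c,u*k,v*k,.131,o)-C; print(n,np.degrees(np.arctan2(P[1],P[0])),np.linalg.norm(P[:2]))
P=onz(c,293*k,82*k,.075,o);print("notch R",P,np.degrees(np.arctan2(*(P-C)[1::-1])),np.linalg.norm((P-C)[:2]))
print("pinhead",onz(c,252.8,208.8,.150,o))
o,c=snap("wrist","w5");print(o["ee_pos"].round(4),o["tool_rot"].round(3),proj(c,[.6135,-.071,.124],o),proj(c,[.584,-.04,.075],o))
cv2.imwrite("pics/g.png",cv2.resize(c["color"],(768,576),interpolation=cv2.INTER_CUBIC)[:,:,::-1])
E
```

```text
clock: 11.55
ee_pos: [0.5641, 0.0274, 0.2044]
tool_rot: [-0.0, 1.0, 0.0, -0.001]
force: [-0.8, 1.0, -0.8]
grip_width: 0.0852
clock: 12.18
ee_pos: [0.6124, -0.0705, 0.205]
tool_rot: [-0.0, 1.0, 0.0, -0.0]
force: [0.0, 0.4, -0.5]
grip_width: 0.0853
cheese [0.62214239 0.14611138 0.131     ]
near 168.56140413570523 0.07455914616607133
right -100.18356973220446 0.07556509801513776
left 79.22938304993185 0.07250950017755012
notch R [0.57882908 0.03236173 0.075     ] -110.84570779422329 0.12171699205371055
pinhead [0.51084188 0.14056516 0.15      ]
[ 0.6124 -0.0705  0.205 ] [-0.  1.  0. -0.] (np.float64(250.63096884027473), np.float64(195.1377337826268)) (np.float64(218.5374086813784), np.float64(144.44964844037065))
```

View pics/g.png

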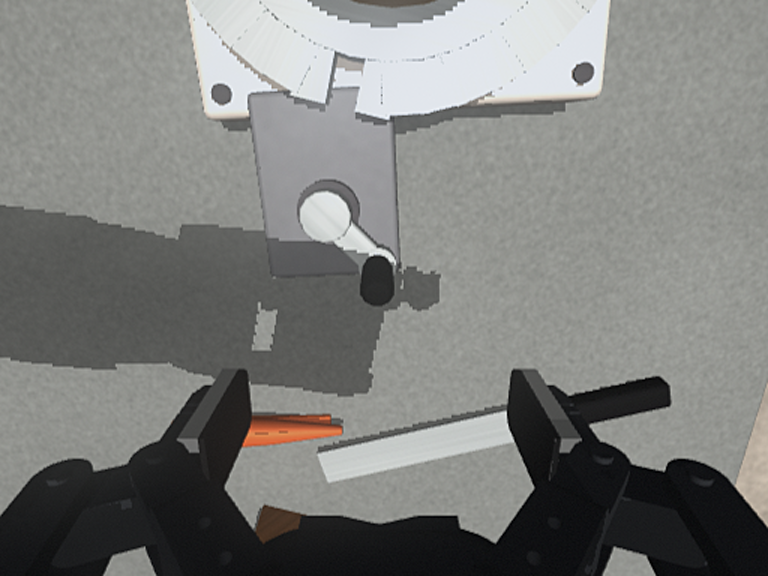

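The handle top is at (377,290) in this view (pixel 251.3,193.3), as predicted. The hub is at (325,217), and the next notch lies between its walls around (345,80). Next I'll work out the crank geometry and the angle to wind.

Run:
```python
from h import *
o,c=load("w5");k=1/1.5
H=onz(c,377*k,290*k,.124,o);print("handle",H)
for z in(.075,.08,.085):
    A=onz(c,325*k,217*k,z,o);print("hub",z,A.round(4),"r",np.linalg.norm((H-A)[:2]),"ang",np.arctan2(*(H-A)[1::-1]))
C=np.array([.6215,.1475,.075]);G=np.array([.5087,.1405])
for u,v in((326,103),(357,117),(333,52),(341,110),(350,63)):
    P=onz(c,u*k,v*k,.075,o); D=P-C; print(P.round(4),np.linalg.norm(D[:2]).round(4),np.degrees(np.arctan2(D[1],D[0])).round(2))
print("guide ang",np.degrees(np.arctan2(*(G-C[:2])[::-1])),np.linalg.norm(G-C[:2]))
s=load("scene0")[1];d=load("side0")[1]
print(tri(ray(c,377*k,290*k,o),ray(s,219.7,208.7),ray(d,293.3,217)))
```

```text
handle [ 0.61405516 -0.06948482  0.124     ]
hub 0.075 [ 0.5823 -0.0402  0.075 ] r 0.04320434700991492 ang -0.7447830674802067
hub 0.08 [ 0.5829 -0.0392  0.08  ] r 0.04341994903414191 ang -0.770324751100484
hub 0.085 [ 0.5835 -0.0383  0.085 ] r 0.04366358681152179 ang -0.7955977378532343
[0.5853 0.0243 0.075 ] 0.1285 -106.38
[0.6026 0.0169 0.075 ] 0.132 -98.25
[0.59   0.0501 0.075 ] 0.1024 -107.9
[0.5936 0.0206 0.075 ] 0.1299 -102.4
[0.5991 0.0446 0.075 ] 0.1053 -102.26
guide ang -176.44896456563166 0.11301698987320448
(array([ 0.6131622 , -0.06923434,  0.12320509]), [np.float64(0.0010241634614898461), np.float64(0.0022825963636209927), np.float64(0.001906363325469424)])
```

```bash
python3 -m handwheel '[[1.5,-1,0,0],[0,0,20,0],[0,0,40,0],[0,0,35,0],[0,0,15,0],[0,0,6,0],[0,0,0,0]]' 60
python3 -m handwheel '[[0,0,0,0],[0,0,0,0],[0,0,0,0],[0,0,0,0],[0,0,0,0]]' 0 30
```

```text
clock: 13.1
ee_pos: [0.6149, -0.0704, 0.09]
tool_rot: [0.0, 1.0, 0.0, 0.0]
force: [1.0, -0.7, 0.1]
grip_width: 0.0507
clock: 13.72
ee_pos: [0.614, -0.0702, 0.0902]
tool_rot: [-0.0, 1.0, 0.0, -0.0]
force: [-4.9, 1.5, 5.3]
grip_width: 0.0177
```

Run:
```python
import numpy as np
p=-0.77-np.arange(0,14)*np.pi/6
P=45*np.c_[np.cos(p),-np.sin(p)]
print(np.diff(P,axis=0).round(1).tolist())
```

```text
[[-20.0, 12.0], [-23.3, 0.4], [-20.3, -11.3], [-12.0, -20.0], [-0.4, -23.3], [11.3, -20.3], [20.0, -12.0], [23.3, -0.4], [20.3, 11.3], [12.0, 20.0], [0.4, 23.3], [-11.3, 20.3], [-20.0, 12.0]]
```

```bash
python3 -m handwheel '[[-10.7,4.6,0,0],[-9.3,7.4,0,0],[0,0,0,0]]'; python3 -m handwheel '[[-23.3,0.4,0,0],[-20.3,-11.3,0,0],[0,0,0,0]]'
```

```text
clock: 14.1
ee_pos: [0.5947, -0.0832, 0.0903]
tool_rot: [0.0, 1.0, -0.0, 0.001]
force: [-1.3, -5.7, 5.1]
grip_width: 0.0179
clock: 14.48
ee_pos: [0.5485, -0.0721, 0.0902]
tool_rot: [0.0, 1.0, 0.0, -0.002]
force: [-15.6, -10.1, 14.0]
grip_width: 0.0183
```

```bash
cat > rows.py <<'E'
import numpy as np,sys
def rows(cmd,ax,ph0,step,n,r=45):
    p=ph0-step*np.arange(1,n+1)
    P=np.r_[[cmd],ax+r*np.c_[np.cos(p),np.sin(p)]]; d=np.diff(P,axis=0); d[:,1]*=-1
    print([[a,b,0,0] for a,b in d.round(1).tolist()]); print("end cmd",P[-1].round(1),"phi",p[-1].round(3))
E
python3 -c "
from rows import *
rows([550.2,-71.0],np.array([580,-40.5]),-2.354,np.pi/6,12)"
```

```text
[[-13.6, -18.8, 0, 0], [-0.1, -23.3, 0, 0], [11.6, -20.2, 0, 0], [20.1, -11.7, 0, 0], [23.3, -0.1, 0, 0], [20.2, 11.6, 0, 0], [11.7, 20.1, 0, 0], [0.1, 23.3, 0, 0], [-11.6, 20.2, 0, 0], [-20.1, 11.7, 0, 0], [-23.3, 0.1, 0, 0], [-20.2, -11.6, 0, 0]]
end cmd [548.3 -72.4] phi -8.637
```

```bash
for i in 1; do python3 -m handwheel '[[-13.6,-18.8,0,0],[-0.1,-23.3,0,0],[11.6,-20.2,0,0],[0,0,0,0]]'; python3 -m handwheel '[[20.1,-11.7,0,0],[23.3,-0.1,0,0],[20.2,11.6,0,0],[0,0,0,0]]'; python3 -m handwheel '[[11.7,20.1,0,0],[0.1,23.3,0,0],[-11.6,20.2,0,0],[0,0,0,0]]'; python3 -m handwheel '[[-20.1,11.7,0,0],[-23.3,0.1,0,0],[-20.2,-11.6,0,0],[0,0,0,0]]'; done
```

```text
clock: 14.98
ee_pos: [0.5489, -0.0071, 0.0902]
tool_rot: [-0.001, 1.0, 0.0, -0.0]
force: [-3.6, 11.5, 11.7]
grip_width: 0.018
clock: 15.48
ee_pos: [0.6135, -0.0101, 0.0902]
tool_rot: [0.001, 1.0, 0.0, 0.001]
force: [-0.3, -6.7, 6.0]
grip_width: 0.0179
clock: 15.98
ee_pos: [0.6107, -0.0728, 0.0901]
tool_rot: [-0.001, 1.0, -0.0, -0.002]
force: [-9.2, 2.4, 9.9]
grip_width: 0.0177
clock: 16.48
ee_pos: [0.548, -0.0722, 0.0902]
tool_rot: [-0.0, 1.0, 0.0, -0.0]
force: [-5.7, 1.2, 9.8]
grip_width: 0.0179
```

```bash
python3 -m handwheel '[[-11.7,-20.1,0,0],[-0.1,-23.3,0,0],[11.6,-20.2,0,0],[20.1,-11.7,0,0],[23.3,-0.1,0,0],[20.2,11.6,0,0],[11.7,20.1,0,0],[0.1,23.3,0,0],[0,0,0,0]]'
python3 - <<'E'
from h import *
o,c=snap("wrist","w6");_,t=snap("scene","t6");_,s=snap("side","s6"); print(o["ee_pos"].round(4))
im=np.zeros((600,800,3),np.uint8)
im[:300,:400]=cv2.resize(c["color"],(400,300),interpolation=cv2.INTER_AREA)
for c_,y in((t,0),(s,300)):
    u,v=map(int,proj(c_,[.509,.141,.12])); im[y:y+300,400:]=cv2.resize(c_["color"][v-22:v+53,u-50:u+50],(400,300),interpolation=cv2.INTER_CUBIC)
cv2.imwrite("pics/i.png",im[:,:,::-1])
E
```

```text
clock: 17.6
ee_pos: [0.6227, -0.0534, 0.0901]
tool_rot: [-0.0, 1.0, -0.0, -0.002]
force: [-10.8, -2.1, 13.2]
grip_width: 0.0179
[ 0.6227 -0.0534  0.0901]
```

View pics/i.png

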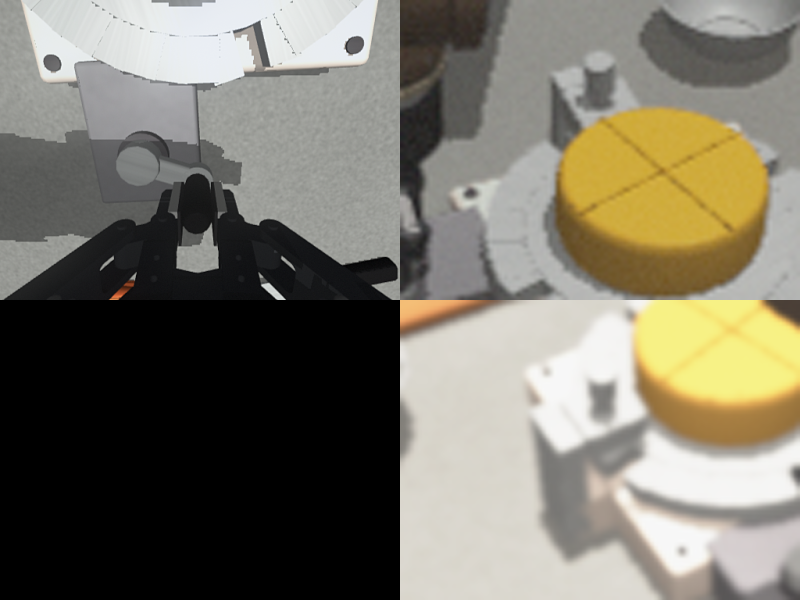

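Run:
```python
from h import *
o,c=load("w6");k=1.28;C=np.array([.6215,.1475,.075])
for u,v in((239,38),(247,72),(252,30),(268,66),(253,50),(257,70)):
    P=onz(c,u*k,v*k,.075,o); D=P-C; print(P.round(4),np.linalg.norm(D[:2]).round(4),np.degrees(np.arctan2(D[1],D[0])).round(2))
from rows import *
rows([580+45*np.cos(-12.826),-40.5-45*np.sin(12.826)*-1*-1],np.array([580,-40.5]),-12.826,0.3,12)
```

```text
[0.6508 0.0449 0.075 ] 0.1067 -74.08
[0.657  0.0251 0.075 ] 0.1274 -73.84
[0.6584 0.0493 0.075 ] 0.1049 -69.43
[0.67   0.0287 0.075 ] 0.1283 -67.8
[0.6598 0.0381 0.075 ] 0.1159 -70.7
[0.6632 0.0263 0.075 ] 0.1282 -71.0
[[-5.4, 12.3, 0, 0], [-8.8, 10.2, 0, 0], [-11.4, 7.2, 0, 0], [-13.0, 3.5, 0, 0], [-13.4, -0.5, 0, 0], [-12.7, -4.5, 0, 0], [-10.8, -8.0, 0, 0], [-7.9, -10.9, 0, 0], [-4.4, -12.7, 0, 0], [-0.4, -13.4, 0, 0], [3.6, -13.0, 0, 0], [7.2, -11.3, 0, 0]]
end cmd [546.1 -10.9] phi -16.426
```

```bash
cat > chk.py <<'E'
from h import *
import sys
tag=sys.argv[1]; r=load("t6")[1]["color"]; x,y=0,0
c0=load("t6")[1]; u,v=map(int,proj(c0,[.509,.141,.143])); T=r[v-6:v+8,u-7:u+8]
o,c=snap("scene",tag); S=c["color"][v-16:v+22,u-14:u+15]
m=cv2.matchTemplate(S,T,cv2.TM_CCOEFF_NORMED); _,b,_,l=cv2.minMaxLoc(m)
P=proj(c,[.509,.141,.15]);Q=proj(c,[.509,.141,.138])
print("pin shift px",l[0]-7,l[1]-10,"score",round(b,2),"expected home",round(Q[0]-P[0],1),round(Q[1]-P[1],1),"F",o["force"].round(1),"p",o["ee_pos"].round(4))
E
python3 -m handwheel '[[-5.4,12.3,0,0],[-8.8,10.2,0,0],[-11.4,7.2,0,0],[-13,3.5,0,0],[-13.4,-0.5,0,0],[-12.7,-4.5,0,0],[-10.8,-8,0,0],[-7.9,-10.9,0,0],[0,0,0,0]]'
python3 chk.py k1
```

```text
clock: 18.88
ee_pos: [0.5402, -0.0613, 0.0902]
tool_rot: [0.0, 1.0, 0.0, -0.0]
force: [-6.6, 0.7, 9.8]
grip_width: 0.0176
pin shift px 0 0 score 1.0 expected home -0.1 3.1 F [-6.6  0.7  9.8] p [ 0.5402 -0.0613  0.0902]
```

Not dropped yet, at about 14.5 rad. I'll go on in smaller steps of 0.15 rad.

```bash
python3 -c "
from rows import *
p=-12.826-2.4
rows([580+45*np.cos(p),-40.5+45*np.sin(p)],np.array([580,-40.5]),p,.15,14)"
python3 -m handwheel '[[-2.7,-6.2,0,0],[-1.7,-6.5,0,0],[0,0,0,0]]'; python3 chk.py k2
```

```text
[[-2.7, -6.2, 0, 0], [-1.7, -6.5, 0, 0], [-0.7, -6.7, 0, 0], [0.3, -6.7, 0, 0], [1.3, -6.6, 0, 0], [2.3, -6.4, 0, 0], [3.2, -5.9, 0, 0], [4.0, -5.4, 0, 0], [4.8, -4.7, 0, 0], [5.5, -4.0, 0, 0], [6.0, -3.1, 0, 0], [6.4, -2.2, 0, 0], [6.6, -1.2, 0, 0], [6.7, -0.2, 0, 0]]
end cmd [582.1   4.4] phi -17.326
clock: 19.3
ee_pos: [0.5356, -0.0489, 0.0902]
tool_rot: [0.0, 1.0, 0.0, -0.001]
force: [-8.4, -1.9, 12.4]
grip_width: 0.0179
pin shift px 0 0 score 0.98 expected home -0.1 3.1 F [-8.4 -1.9 12.4] p [ 0.5356 -0.0489  0.0902]
```

```bash
python3 -m handwheel '[[-0.7,-6.7,0,0],[0,0,0,0]]'; python3 chk.py k3;python3 -m handwheel '[[0.3,-6.7,0,0],[0,0,0,0]]'; python3 chk.py k4
```

```text
clock: 19.6
ee_pos: [0.5348, -0.0421, 0.0902]
tool_rot: [0.0, 1.0, 0.0, -0.001]
force: [-9.0, -1.2, 13.0]
grip_width: 0.0181
pin shift px 0 0 score 0.99 expected home -0.1 3.1 F [-9.  -1.2 13. ] p [ 0.5348 -0.0421  0.0902]
clock: 19.9
ee_pos: [0.5349, -0.0353, 0.0902]
tool_rot: [-0.0, 1.0, 0.0, -0.001]
force: [-9.3, 0.0, 14.3]
grip_width: 0.018
pin shift px 0 0 score 0.98 expected home -0.1 3.1 F [-9.3  0.  14.3] p [ 0.5349 -0.0353  0.0902]
```

```bash
python3 -m handwheel '[[1.3,-6.6,0,0],[0,0,0,0],[0,0,0,0]]'; python3 chk.py k5
```

```text
clock: 20.32
ee_pos: [0.5361, -0.0285, 0.0901]
tool_rot: [-0.0, 1.0, 0.0, -0.001]
force: [-10.6, 1.2, 14.9]
grip_width: 0.0177
pin shift px 1 3 score 0.9 expected home -0.1 3.1 F [-10.6   1.2  14.9] p [ 0.5361 -0.0285  0.0901]
```

The pin has dropped: the head shifted 3 px, and 3.1 px was expected. Now I'll take up the play in 0.05 rad steps and watch the tangential force.

```bash
cat > tf.py <<'E'
from h import *
o=get_obs(); d=o["ee_pos"][:2]-np.array([.58,-.0405]); u=d/np.linalg.norm(d); t=np.array([u[1],-u[0]])
print("phi",round(np.arctan2(d[1],d[0]),3),"drag",round(-o["force"][:2]@t,2),"radial",round(o["force"][:2]@u,1),"r",round(np.linalg.norm(d)*1e3,1),"torque",o["wrist_torque"].round(2))
E
python3 -c "
from rows import *
p=-12.826-3.15
rows([580+45*np.cos(p),-40.5+45*np.sin(p)],np.array([580,-40.5]),p,.05,22)"
python3 tf.py
python3 -m handwheel '[[0.6,-2.2,0,0]]' >/dev/null; python3 tf.py
python3 -m handwheel '[[0.7,-2.1,0,0]]' >/dev/null; python3 tf.py
```

```text
[[0.6, -2.2, 0, 0], [0.8, -2.1, 0, 0], [0.9, -2.1, 0, 0], [1.0, -2.0, 0, 0], [1.1, -2.0, 0, 0], [1.2, -1.9, 0, 0], [1.3, -1.9, 0, 0], [1.3, -1.8, 0, 0], [1.4, -1.7, 0, 0], [1.5, -1.7, 0, 0], [1.6, -1.6, 0, 0], [1.7, -1.5, 0, 0], [1.8, -1.4, 0, 0], [1.8, -1.3, 0, 0], [1.9, -1.2, 0, 0], [1.9, -1.1, 0, 0], [2.0, -1.0, 0, 0], [2.0, -0.9, 0, 0], [2.1, -0.8, 0, 0], [2.1, -0.7, 0, 0], [2.2, -0.6, 0, 0], [2.2, -0.5, 0, 0]]
end cmd [570.9   3.6] phi -17.076
phi 2.874 drag -0.23 radial 9.7 r 45.5 torque [0.46 1.58 0.03]
phi 2.835 drag 5.17 radial 9.2 r 45.6 torque [-0.39  1.85  0.02]
phi 2.785 drag 5.89 radial 9.3 r 45.6 torque [-0.26  1.79  0.04]
```

```bash
python3 -m handwheel '[[0.9,-2.1,0,0]]' >/dev/null; python3 tf.py
python3 -m handwheel '[[1.0,-2.0,0,0]]' >/dev/null; python3 tf.py
python3 -m handwheel '[[1.1,-2.0,0,0]]' >/dev/null; python3 tf.py
```

```text
phi 2.735 drag 6.31 radial 10.1 r 45.6 torque [-0.27  1.86 -0.  ]
phi 2.685 drag 6.41 radial 9.9 r 45.7 torque [-0.07  1.87 -0.01]
phi 2.634 drag 6.39 radial 10.0 r 45.7 torque [0.05 1.9  0.04]
```

```bash
python3 -m handwheel '[[1.2,-1.9,0,0]]' >/dev/null; python3 tf.py
python3 -m handwheel '[[1.3,-1.9,0,0]]' >/dev/null; python3 tf.py
```

```text
phi 2.584 drag 6.4 radial 10.4 r 45.7 torque [0.17 1.93 0.02]
phi 2.532 drag 4.96 radial 11.0 r 45.8 torque [0.24 1.97 0.02]
```

```bash
python3 -m handwheel '[[1.3,-1.8,0,0]]' >/dev/null; python3 tf.py
python3 -m handwheel '[[1.4,-1.7,0,0]]' >/dev/null; python3 tf.py
```

```text
phi 2.483 drag 5.52 radial 10.0 r 45.8 torque [ 0.32  1.89 -0.06]
phi 2.434 drag 5.44 radial 9.4 r 45.8 torque [ 0.47  1.92 -0.02]
```

```bash
python3 -m handwheel '[[1.5,-1.7,0,0]]' >/dev/null; python3 tf.py
python3 -m handwheel '[[1.6,-1.6,0,0]]' >/dev/null; python3 tf.py
```

```text
phi 2.383 drag 5.72 radial 10.3 r 45.8 torque [ 0.5   1.86 -0.08]
phi 2.332 drag 4.94 radial 9.5 r 45.9 torque [ 0.6   1.83 -0.04]
```

```bash
python3 -m handwheel '[[1.7,-1.5,0,0]]' >/dev/null; python3 tf.py
```

```text
phi 2.283 drag 6.74 radial 9.7 r 45.9 torque [ 0.56  1.89 -0.01]
```

```bash
python3 -m handwheel '[[1.8,-1.4,0,0]]' >/dev/null; python3 tf.py
```

```text
phi 2.235 drag 8.24 radial 10.2 r 45.9 torque [0.57 2.01 0.04]
```

Drag has climbed from about 5.4 N to 8.2 N over the last 0.1 rad. That is about 2.5 N extra at the handle, so about 12 N on the pin. I'll stop here, relax the arm's spring load and settle.

```bash
python3 -m handwheel '[[0,0,0,0],[0,0,0,0]]' >/dev/null; python3 tf.py; python3 -m handwheel '[[-1.0,-0.5,0,0],[0,0,0,0],[0,0,0,0]]' >/dev/null; python3 tf.py; python3 chk.py k6
```

```text
phi 2.23 drag 6.11 radial 10.1 r 45.9 torque [ 0.8   1.8  -0.01]
phi 2.232 drag 3.89 radial 4.9 r 46.0 torque [ 0.35  1.04 -0.  ]
pin shift px 1 3 score 0.9 expected home -0.1 3.1 F [-6.1  1.5 12.4] p [ 0.5518 -0.0042  0.0901]
```

```bash
python3 -m handwheel '[[0,0,0,0],[0,0,0,0],[0,0,0,0],[0,0,0,0]]' 60; python3 -m handwheel '[[0,0,-10,0],[0,0,-25,0],[0,0,-35,0],[0,0,-35,0],[0,0,-15,0],[0,0,0,0],[0,0,0,0]]'
python3 - <<'E'
from h import *
o,c=snap("wrist","w7");_,t=snap("scene","t7");_,s=snap("side","s7"); print(o["ee_pos"].round(4))
im=np.zeros((600,800,3),np.uint8)
im[:300,:400]=cv2.resize(c["color"],(400,300),interpolation=cv2.INTER_AREA)
for c_,y in((t,0),(s,300)):
    u,v=map(int,proj(c_,[.509,.141,.12])); im[y:y+300,400:]=cv2.resize(c_["color"][v-22:v+53,u-50:u+50],(400,300),interpolation=cv2.INTER_CUBIC)
im[300:,:400]=cv2.resize(t["color"],(400,300),interpolation=cv2.INTER_AREA)
cv2.imwrite("pics/j.png",im[:,:,::-1])
E
python3 chk.py k7
```

```text
clock: 23.18
ee_pos: [0.5524, -0.0047, 0.0892]
tool_rot: [-0.0, 1.0, -0.0, 0.0]
force: [0.4, 0.4, -0.5]
grip_width: 0.0512
clock: 24.05
ee_pos: [0.5519, -0.0047, 0.2081]
tool_rot: [-0.0, 1.0, -0.0, -0.001]
force: [0.2, 0.5, -0.8]
grip_width: 0.0516
[ 0.5519 -0.0047  0.2081]
pin shift px 1 3 score 0.9 expected home -0.1 3.1 F [ 0.3 -0.1 -0.2] p [ 0.5521 -0.0047  0.2082]
```

View pics/j.png

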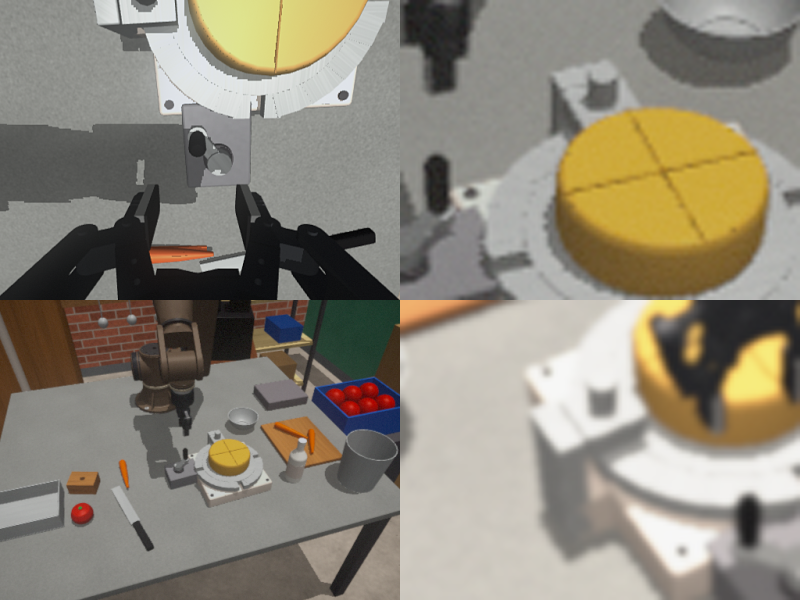

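The pin is home with its head on the guide block, the handle is free and the bystanders are where they were. Handing in.

```bash
python3 -c "
from station import finish_job; print(finish_job())"
```

```text
the job is handed in; nothing more can be done
None
```

I stood the pin in the guide and wound the crank clockwise about 16 rad, until the pin dropped home in the next notch. I then wound on gently until the turntable bore on the pin, let go, and handed the job in at about 24 s; no verdict was reported.

**Last checks**
- **Pin height:** its head sits 3 px lower in the scene camera than when it stood on the rim. I expected 3.1 px for fully home, and the last picture shows the head down on the guide block.
- **Bearing force:** I estimate 9–16 N on the pin. The sideways force at the handle rose from about 5.4 N to 8.2 N over the last 0.1 rad. It is inferred rather than measured directly, because the free-winding reading itself wandered between about 5 and 6.4 N.
- **Hands off:** the gripper is clear of everything, with the wrist force near zero. I saw no bystander moved in the last picture, but did not measure them.

**Disagreement:** the fixed cameras and the wrist camera differed by 2–4 mm on the pin's position. I went by the wrist camera, and the pin went into the guide with no noticeable resistance.

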